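# Load a gel cassette into the casting stand and clamp it

### The job

One of the glass gel cassettes in the drying rack has a comb sticking up out of its top. Take that cassette by its comb, lower it gently (it is glass: do not let it drop) into the slot of the casting stand until it is fully home, then turn the stand's clamp knob clockwise until its steel bar lies square over the cassette's shoulder, and let go. Leave the other cassettes, the bottle and the tip box where they are.

Things in the scene. Friction and masses are not known exactly. Their poses are not given: they have to be found in the camera images.
- cassette: Glass gel cassette 10 mm thick (x), 90 wide (y), 60 tall, grey edge strips, with a white comb fixed mid-top: upright tab 10 thick (x), 40 wide (y), 42 tall; 102 tall in all. The glass top beside the comb is its shoulder. 0.11-0.23 kg. Stands upright in one of the rack's slots. Origin: centre of underside, z up. Front and back alike: either way round will do. Grip the comb across its thickness (x).
- rack: Grey plastic drying rack, fixed to the bench, a block 130 (x) x 120 (y) x 30 mm tall with three parallel slots along its y at x = -40, 0 and +40 mm; each slot is 22 mm deep (floor 8 mm above the bench), 14 mm wide and 94 mm long. Origin: centre of the underside.
- stand: Bare aluminium casting stand, fixed: block 60 (x) x 130 (y) x 66 mm tall with one vertical slot in its top, centred, along its y. Beyond its -y end a clamp end, 50 mm wide and as tall, reaches to y = -111 mm and carries the clamp knob. Origin: centre of the block's underside, below the slot's middle, z up. A 6 mm foot plate juts out 20 mm at +x and -x.
- slot_floor (a point): Centre of the slot's floor, 6 mm above the bench; axes as the stand's. The slot is 12.5 (x) by 92.5 mm (y), 1.25 mm clear of the cassette on each side, 60 mm deep; its mouth, 66 mm above the bench, has a 3 mm chamfer. With the cassette home its origin is at this point and its shoulder flush with the stand's top.
- clamp (a joint): Clamp angle (rad) about the vertical axis at stand x = 0, y = -85 mm; grows clockwise from above, 0 to 1.6 (stop). At 0 its steel bar points to the stand's -x, off the slot; at 1.57 to +y, square over the shoulder. Starts at 0.1-0.5. Friction 0.06 N m, no spring. Bar 14 wide, 6 thick, reaching 56 mm from the axis, 2.5 mm above the stand's top: it cannot pass over a cassette not home.
- clamp_grip (a point): On the clamp's axis, 100.5 mm above the bench, in the black wing of the knob. Wing 42 mm long, 12 wide, from 80.5 to 112.5 mm above the bench, in line with the steel bar. The point turns with the knob: x runs along the wing (the bar on the -x side). Grip the wing across its width (y) from above.
- blank_a: A bystander: a cassette WITHOUT a comb, a plain glass block 10 x 90 x 60 mm, standing in another slot of the rack (its top is 68 mm above the bench). Leave it in its slot. Origin: centre of its underside; z up.
- blank_b: A bystander: a cassette WITHOUT a comb, a plain glass block 10 x 90 x 60 mm, standing in another slot of the rack (its top is 68 mm above the bench). Leave it in its slot. Origin: centre of its underside; z up.
- bottle: A bystander: a capped reagent bottle, 64 mm diameter, 150 mm tall, on the bench to the left. Origin: centre of the underside.
- tip_box: A bystander: a box of pipette tips 85 (x) x 120 (y) x 63 mm tall, at the far side of the bench. Origin: centre of the underside.
There are look-alikes about, which are no part of the job. Leave any yellow look-alike of the cassette alone.

How it is judged:
On the way, in this order (a step that is already met when the one before it is completed fails the run):
1. the cassette with the comb is fully home in the stand's slot (horizontal distance between cassette and slot_floor below 0.004 m and z of cassette in the frame of slot_floor below 0.003 m and angle between cassette's own z axis and vertical below 0.06 rad and angle between the y axis of cassette and the y axis of stand, either way round below 0.06 rad), for 0.2 s.
2. the clamp bar is turned over its shoulder (all of step 1 and value of joint clamp above 1.3 rad), for 0.2 s.
At the end, for the whole second after the job is handed in: The comb cassette rests in the slot, underside within 4 mm (level) and 3 mm (height) of the slot floor centre, upright and in line within 0.06 rad; clamp beyond 1.3 rad; the other cassettes, bottle and tip box within 30 mm of their starts (all of step 2 and linear speed of cassette below 0.02 m/s and not (distance of blank_a from where it was at the start of the episode above 0.03 m) and not (distance of blank_b from where it was at the start of the episode above 0.03 m) and not (distance of bottle from where it was at the start of the episode above 0.03 m) and not (distance of tip_box from where it was at the start of the episode above 0.03 m)); the robot touches nothing.
It fails at once if another cassette, the bottle or the tip box is moved more than 30 mm (distance of any of blank_a, blank_b, bottle, tip_box from where it was at the start of the episode above 0.03 m).
It fails at once if the cassette is let drop or slammed into the slot (faster than 0.4 m/s inside it) (horizontal distance between cassette and slot_floor below 0.01 m and z of cassette in the frame of slot_floor below 0.06 m and linear speed of cassette above 0.4 m/s).
It also fails if it takes over 58 s, if anything falls off the work surface, if the arm or the gripper's body presses on something with over 40 N, if the wrist force passes 120 N, or if a joint passes its speed limit or range.

### The arm

A 6-joint arm with a two-finger parallel gripper is mounted at the origin on the work surface. World frame = base frame: x ahead of the robot, y to its left, z up, the work surface at z = 0. Lengths are in m, angles in rad, forces in N, time in s.
With the tool pointing down it reaches from about 0.375 to 0.9 m from the base axis. Payload 3.1 kg.
Tool frame: the origin (TCP) lies between the finger pads; the fingertips stand 19 mm ahead of it and the grasp point (between the pads) is the TCP; z points along the fingers, y is the direction in which the jaws open and shut (so a half turn about z gives the same grasp; the last joint's range is limited). The gripper opens to 87 mm and grips with 3 to 60 N. Pads are 19 mm wide; open, the fingers measure 117 mm over their backs; the gripper's body (75 mm by 190 mm) begins 51 mm behind the grasp point.
Start: joints at [-0.178, 0.527, 1.433, -0, 1.181, -0.178], TCP at [0.625, 0, 0.219] pointing down, gripper open.
Joint ranges: [-3.08, 3.08], [-0.75, 2.2], [0.22, 2.44], [-1.43, 4.57], [0, 2.65], [-2.85, 2.85]. Speed limits (rad/s): [2.79, 2.79, 3.14, 3.14, 3.14, 3.14].

### API

Orientations are given as a unit quaternion [x, y, z, w].
In Python, from rig import robot gives the robot as it stands.
- The arm moves only by the tool apply_moves, never from a script. Its argument "series" is a list of rows, each a list of 7 numbers: the shift along the tool's x, y, z in cm, then the turn, a rotation vector about the tool's x, y, z in degrees, then the opening, from 0 (shut) to 1 (fully open). In form: [[dx, dy, dz, rx, ry, rz, grip], ...]. A call has 1 to 5 rows; each row is the pose to reach, as a shift and turn from the pose commanded when the call began, along the tool's axes at that moment; what a row does not reach only later rows make up. A row lasts 1/12 s, in which the tool goes at most 41.7 mm and 7.16 degrees, less where a joint would pass 70% of its speed; a pose out of reach is approached as far as the arm can. A call with a gripper value outside its range is refused whole. The fingers move at their own pace and stop on an object; "newtons" is the grip in N (left out, the last holds). Time passes only in rows, so rows that repeat a pose let the fingers close. It gives the time, the measured TCP pose, the force and the opening at its end, in the units of the state.
- robot.get_obs(): the state, without advancing time (a new reading comes with each control period).
- robot.camera(name): name is "scene" or "side" or "wrist"; returns the picture (400x640x3 uint8, red, green, blue); there is no depth.
- robot.camera_params(name): a dict with "mtx" (3x3 intrinsics, pixels), "origin" and "rotation" of the camera in the world. Camera axes: x right, y down, z forward; pixel columns grow to the right and rows downward; lengths in m; the calibration is good to about 2 mm. A picture is of the moment at which its call begins: read the wrist's pose just before it. camera_params takes no time and is no camera call; for the wrist camera it gives the pose at the moment of the call.
- robot.hand_in(): hands the job in, once; it reports no verdict.
The state is a dict: "time": time; "q": joint angles; "joint_velocities": joint speeds; "joint_torque": joint torques, N m; "position": TCP position; "tool_rot": TCP orientation; "ft_force": force on the tool from outside, world axes, zero at the start; "moment": the same for the moment, N m; "grip_width": finger opening in m.
Only numpy, scipy, OpenCV 4.12 (cv2) and the standard library are available. Lean on these libraries where they do the work, as an engineer would, in place of code of your own. Each camera call takes 0.05 s, during which the arm holds its last target. There are 200 camera calls.

## Working session

There is one attempt and no reset: what is moved stays moved. The work goes in short steps, Python scripts to look and compute and a tool call to move; the robot and the scene stay as the last step left them, time stands still between calls to the robot, and variables do not carry over. Pictures are saved under pics/ and viewed, about 8 in all and at most 12, crops included, and the job is handed in when it is done.

Besides the shell and the picture viewer there is one more tool, called after "Request:" as a command line: name --pt "numbers of a row" for each row, then --argument value for the rest. apply_moves: Moves the arm, as the interface text tells. Its arguments: {"type":"object","properties":{"series":{"type":"array"},"newtons":{"type":"number"}},"required":["series"]}

```bash
mkdir -p pics; ls
python3 - <<'E'
from rig import robot
import cv2, numpy as np
for n in("scene","side"):
    im=robot.camera(n); cv2.imwrite(f"pics/{n}0.png",im[:,:,::-1]); p=robot.camera_params(n)
    print(n,np.round(p["mtx"],1).tolist(),np.round(p["origin"],3),np.round(p["rotation"],3).tolist())
o=robot.get_obs();print(o["time"],o["position"],o["tool_rot"],o["grip_width"])
E
```

```text
pics
scene [[469.1, 0.0, 322.2], [0.0, 469.1, 198.5], [0.0, 0.0, 1.0]] [1.28  0.857 0.731] [0.308, 0.817, -0.454, -0.176]
side [[495.4, 0.0, 321.1], [0.0, 495.4, 194.1], [0.0, 0.0, 1.0]] [ 0.109 -0.723  0.834] [0.869, -0.242, 0.108, -0.418]
0.1 [6.24340292e-01 1.50033464e-04 2.17666238e-01] [ 7.07105151e-01  7.07107741e-01 -5.59595200e-04 -7.97443431e-04] 0.08741681827888927
```

View pics/scene0.png

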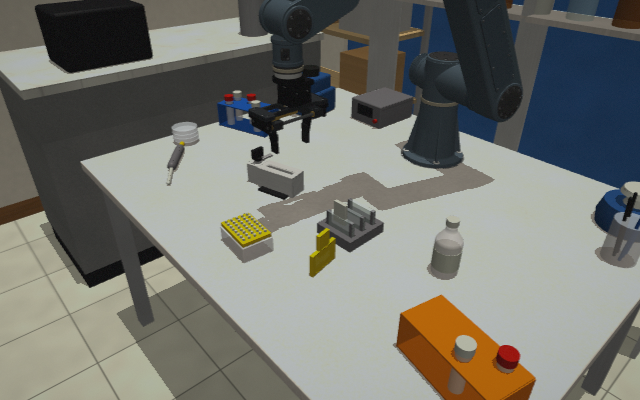

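View pics/side0.png

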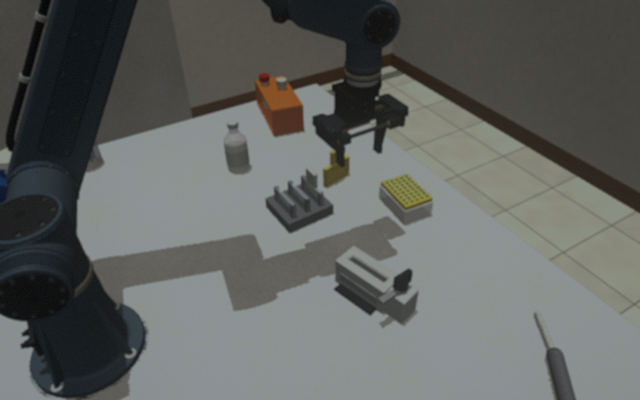

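The scene view shows the rack at about (350,225), the stand at (277,177) with its knob at (257,154), the yellow look-alike at (322,252) and the tip box at (246,235). In the side view the rack is at (299,203) and the stand at (375,283). Next I'll enlarge both.

```bash
cat > h.py <<'E'
from rig import robot
import cv2, numpy as np
from scipy.spatial.transform import Rotation as R
def cam(p):
    r=np.array(p["rotation"]); M=R.from_quat(r).as_matrix() if r.shape==(4,) else r
    return np.array(p["mtx"]),np.array(p["origin"]),M
def ray(p,uv,z):
    K,o,M=cam(p); d=M@np.linalg.inv(K)@np.array([uv[0],uv[1],1.]); return o+d*(z-o[2])/d[2]
def proj(p,X):
    K,o,M=cam(p); c=M.T@(np.array(X)-o); u=K@c; return u[:2]/u[2]
E
python3 - <<'E'
import cv2,numpy as np
a=cv2.imread("pics/scene0.png");b=cv2.imread("pics/side0.png")
def c(im,x,y): return cv2.resize(im[y:y+75,x:x+100],(400,300),interpolation=cv2.INTER_CUBIC)
cv2.imwrite("pics/crop0.png",np.vstack([np.hstack([c(a,300,185),c(b,255,160)]),np.hstack([c(a,235,135),c(b,325,240)])]))
E
```

```text
(no output)
```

View pics/crop0.png

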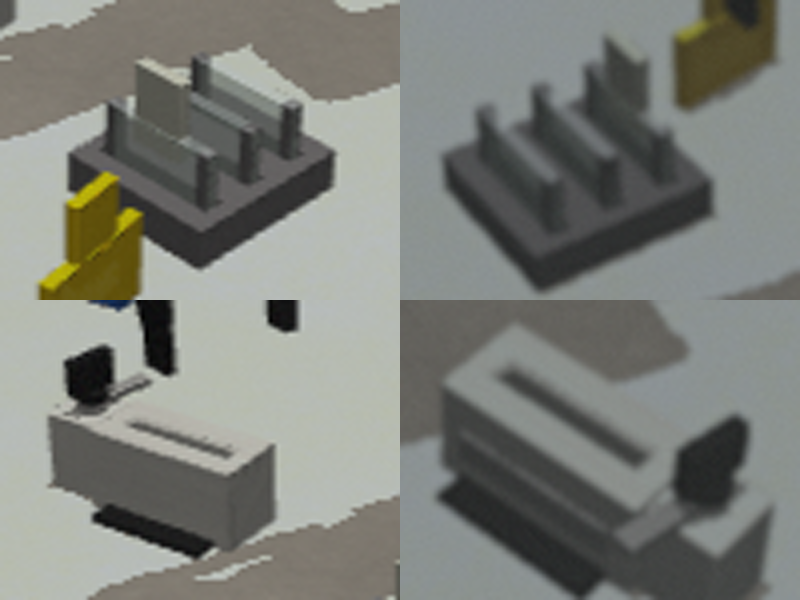

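Run:
```python
from h import *
ps=robot.camera_params("scene");pd=robot.camera_params("side")
S=lambda x,y,ox,oy:((x/4)+ox,(y/4)+oy)
def show(n,p,ox,oy,z,pts):
    print(n,z,[np.round(ray(p,S(x-.0,y,ox,oy),z)[:2],4).tolist() for x,y in pts])
show("rack top scene L,R,bottom",ps,300,185,.03,[(69,155),(333,157),(202,232)])
show("rack top side L,R,bottom",pd,255,160,.03,[(443-400,158),(714-400,185),(543-400,255)])
show("comb top scene near-face L,R; far R",ps,300,185,.11,[(137,65),(182,97),(189,90),(145,59)])
show("comb top side  L,R",pd,255,160,.11,[(604-400,38),(640-400,65),(648-400,62),(612-400,34)])
# glass top ends: scene front cassette posts tops, side
show("cassette tops scene near ends",ps,300,185,.068,[(209,152),(250,127),(292,103)])
show("cassette tops scene far ends",ps,300,185,.068,[(113,103),(155,78),(200,56)])
show("tops side near ends",pd,255,160,.068,[(554-400,180),(609-400,155),(663-400,130)])
show("tops side far ends",pd,255,160,.068,[(486-400,107),(541-400,85),(593-400,65)])
show("stand top scene corner near,  R, far",ps,235,135,.066,[(231,476-300),(274,445-300)])
show("stand slot scene ends",ps,235,135,.066,[(128,424-300),(232,455-300)])
show("stand side: L, far, ",pd,325,240,.066,[(443-400,382-300),(516-400,323-300)])
show("slot side corners",pd,325,240,.066,[(497-400,375-300),(510-400,365-300),(655-400,455-300),(638-400,468-300)])
show("wing top scene",ps,235,135,.1125,[(66,359-300),(111,347-300)])
show("wing top side",pd,325,240,.1125,[(682-400,455-300),(742-400,418-300)])
show("bar tip side/scene",ps,235,135,.0745,[(150,378-300)])
show("bar tip side",pd,325,240,.0745,[(614-400,534-300),(632-400,550-300)])
```

```text
rack top scene L,R,bottom 0.03 [[0.6175, 0.0978], [0.4886, 0.2125], [0.61, 0.214]]
rack top side L,R,bottom 0.03 [[0.4772, 0.1965], [0.6104, 0.0825], [0.4884, 0.0814]]
comb top scene near-face L,R; far R 0.11 [[0.5966, 0.1381], [0.6008, 0.1829], [0.5921, 0.18], [0.588, 0.1362]]
comb top side  L,R 0.11 [[0.577, 0.1582], [0.5819, 0.1222], [0.5876, 0.1222], [0.5833, 0.1592]]
cassette tops scene near ends 0.068 [[0.5857, 0.1933], [0.5465, 0.1906], [0.5061, 0.1889]]
cassette tops scene far ends 0.068 [[0.5935, 0.1133], [0.5524, 0.1091], [0.5107, 0.1089]]
tops side near ends 0.068 [[0.5075, 0.0989], [0.5473, 0.1021], [0.5877, 0.1057]]
tops side far ends 0.068 [[0.5049, 0.1844], [0.5451, 0.1862], [0.5836, 0.1873]]
stand top scene corner near,  R, far 0.066 [[0.5567, -0.0799], [0.5033, -0.0958]]
stand slot scene ends 0.066 [[0.5658, -0.1937], [0.5366, -0.1041]]
stand side: L, far,  0.066 [[0.4982, -0.1069], [0.5555, -0.0905]]
slot side corners 0.066 [[0.5253, -0.1176], [0.5352, -0.1152], [0.5629, -0.2063], [0.5505, -0.2088]]
wing top scene 0.1125 [[0.5896, -0.2356], [0.5519, -0.2306]]
wing top side 0.1125 [[0.5464, -0.2443], [0.5856, -0.2407]]
bar tip side/scene 0.0745 [[0.5167, -0.2317]]
bar tip side 0.0745 [[0.5109, -0.242], [0.5125, -0.2544]]
```

Candidates for the cassette:
- White comb at scene px (340,208), in the rack's +x slot at about (0.588, 0.15).
- Yellow look-alike at (322,252), standing free on the bench.

The white comb in the rack fits the description. The scene and side views disagree by about 1 cm, so I'll refine with the wrist camera.

Run:
```python
from h import *
p=robot.camera_params("wrist"); im=robot.camera("wrist"); cv2.imwrite("pics/w0.png",im[:,:,::-1])
o=robot.get_obs()
K,c,M=cam(p); T=R.from_quat(o["tool_rot"]).as_matrix()
print(K.round(1).tolist(),c.round(4)); print("cam in tool",(T.T@(c-o["position"])).round(4)); print((T.T@M).round(3)); print(T.round(3))
for n in("scene","side"):
    q=robot.camera_params(n); print(n,"tcp px",proj(q,o["position"]).round(1),"base",proj(q,[0,0,0]).round(1))
for n,X in dict(rack=[.548,.147,.03],standtop=[.547,-.156,.066],comb=[.588,.147,.11]).items(): print(n,proj(p,X).round(0))
```

```text
[[286.0, 0.0, 319.6], [0.0, 286.0, 202.2], [0.0, 0.0, 1.0]] [0.6242 0.0842 0.3841]
cam in tool [ 0.0841 -0.0005 -0.1663]
[[ 0.    -0.952 -0.306]
 [ 1.     0.    -0.001]
 [ 0.001 -0.306  0.952]]
[[-0.     1.    -0.002]
 [ 1.     0.     0.   ]
 [ 0.    -0.002 -1.   ]]
scene tcp px [289.9 147. ] base [431.2 153.1]
side tcp px [359.1 158.8] base [ 90.4 347.6]
rack [252.  51.]
standtop [261. 302.]
comb [278.  32.]
```

View pics/w0.png

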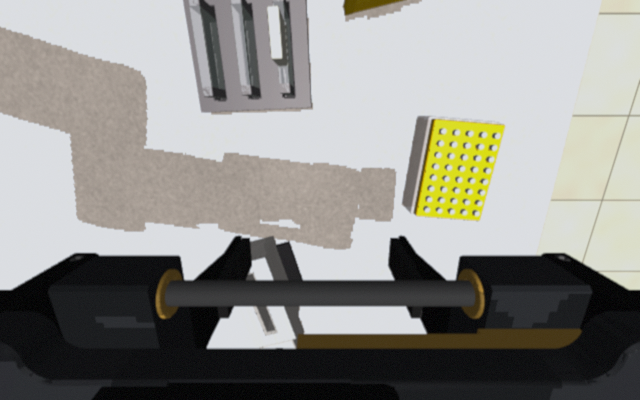

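The wrist view shows the comb top at (276,30), where the averaged estimate (0.588, 0.147) predicts (278,32). So the white comb is in the +x slot. I'll look at the stand and rack from above.

Request:
apply_moves --pt "-4 -1.5 -0.6 0 0 0 1" --pt "-8 -3 -1.2 0 0 0 1" --pt "-12 -4.5 -1.8 0 0 0 1" --pt "-16 -6 -2.4 0 0 0 1" --pt "-20 -7.5 -3 0 0 0 1"

```text
time: 0.57
position: [0.5515, -0.1944, 0.2475]
tool_rot: [0.707, 0.707, -0.0, -0.0]
ft_force: [0.9, 0.3, -0.2]
grip_width: 0.087
```

Request:
apply_moves --pt "-2 0 -1 0 0 0 1" --pt "-2 0 -1 0 0 0 1" --pt "-2 0 -1 0 0 0 1"

```text
time: 0.82
position: [0.5525, -0.2144, 0.2577]
tool_rot: [0.708, 0.706, 0.0, 0.0]
ft_force: [0.3, 0.8, -1.2]
grip_width: 0.0871
```

Run:
```python
from h import *
import pickle
p=robot.camera_params("wrist"); im=robot.camera("wrist"); cv2.imwrite("pics/w1.png",im[:,:,::-1]); pickle.dump(p,open("w1.pkl","wb"))
o=robot.get_obs(); print(o["time"],o["position"])
```

```text
0.8667 [ 0.55219943 -0.21282512  0.25716025]
```

View pics/w1.png

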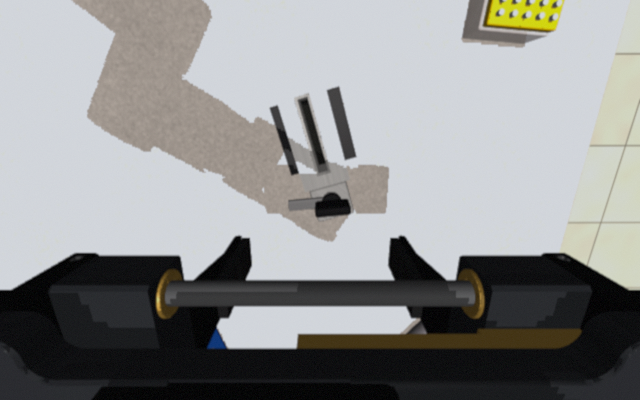

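Request:
apply_moves --pt "4 0.8 0 0 0 0 1" --pt "8 1.6 0 0 0 0 1" --pt "12 2.4 0 0 0 0 1" --pt "16 3.2 0 0 0 0 1" --pt "20 4 0 0 0 0 1"

```text
time: 1.28
position: [0.5916, -0.0091, 0.2567]
tool_rot: [0.706, 0.708, -0.0, -0.001]
ft_force: [0.3, -0.5, -0.3]
grip_width: 0.0874
```

Request:
apply_moves --pt "4 0 0 0 0 0 1" --pt "8 0 0 0 0 0 1" --pt "10 0 0 0 0 0 1" --pt "10 0 0 0 0 0 1" --pt "10 0 0 0 0 0 1"

```text
time: 1.7
position: [0.5913, 0.0898, 0.2567]
tool_rot: [0.705, 0.709, -0.001, -0.001]
ft_force: [0.6, -1.3, 0.5]
grip_width: 0.087
```

Run:
```python
from h import *
import pickle
p=robot.camera_params("wrist"); im=robot.camera("wrist"); cv2.imwrite("pics/w2.png",im[:,:,::-1]); pickle.dump(p,open("w2.pkl","wb"))
o=robot.get_obs(); print(o["time"],o["position"])
```

```text
1.75 [0.59164009 0.08830065 0.25684764]
```

View pics/w2.png

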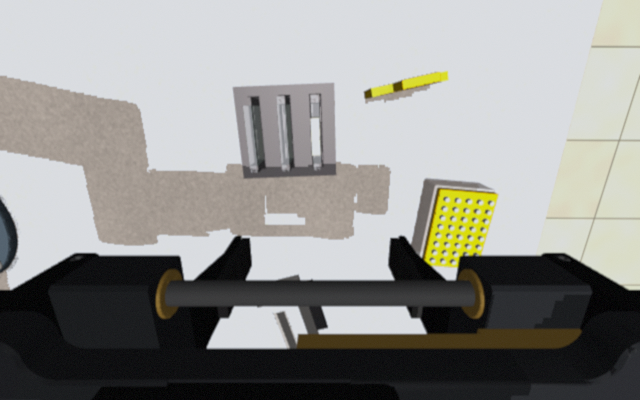

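Run:
```python
from h import *
import pickle
def roi(f,x0,y0,x1,y1,s=5): 
    im=cv2.imread(f)[y0:y1,x0:x1]; return cv2.resize(im,None,fx=s,fy=s,interpolation=cv2.INTER_CUBIC)
a=roi("pics/w1.png",260,80,375,225); b=roi("pics/w2.png",225,75,345,185)
def corners(f,x0,y0,x1,y1,lo,hi,z,pk,name):
    p=pickle.load(open(pk,"rb")); im=cv2.imread(f); g=im.max(2)
    m=np.zeros_like(g); m[y0:y1,x0:x1]=cv2.inRange(g,lo,hi)[y0:y1,x0:x1]
    cs,_=cv2.findContours(m,cv2.RETR_EXTERNAL,cv2.CHAIN_APPROX_NONE)
    c=max(cs,key=cv2.contourArea); 
    W=np.array([ray(p,q[0],z)[:2]*1000 for q in c],np.float32)
    (cx,cy),(w,h),an=cv2.minAreaRect(W); B=cv2.boxPoints(((cx,cy),(w,h),an)); e=B[1]-B[0] if np.linalg.norm(B[1]-B[0])>np.linalg.norm(B[2]-B[1]) else B[2]-B[1]
    th=np.degrees(np.arctan2(e[1],e[0]))%180
    print(name,"c",round(cx,1),round(cy,1),"size",round(w,1),round(h,1),"long axis deg",round(th,1),"px",cv2.boundingRect(c))
corners("pics/w2.png",230,80,340,180,60,190,.03,"w2.pkl","rack")
for t in(200,215,225): corners("pics/w2.png",308,95,324,150,t,255,.11,"w2.pkl","comb%d"%t)
for t in(50,70,90): corners("pics/w1.png",295,90,330,172,0,t,.066,"w1.pkl","slot%d"%t)
for t in(30,40,60): corners("pics/w1.png",305,190,355,220,0,t,.1125,"w1.pkl","wing%d"%t)
for n in [(268,100,298,178),(325,85,357,160)]: corners("pics/w1.png",*n,0,90,.006,"w1.pkl","foot")
p=pickle.load(open("w1.pkl","rb"))
b=cv2.copyMakeBorder(b,0,a.shape[0]-b.shape[0],0,0,cv2.BORDER_CONSTANT)
o=np.hstack([a,b]); print(o.shape); cv2.imwrite("pics/c1.png",cv2.resize(o,None,fx=.66,fy=.66,interpolation=cv2.INTER_AREA))
```

```text
rack c 540.4 143.9 size 153.5 125.2 long axis deg 0.4 px (230, 83, 110, 97)
comb200 c 585.1 149.9 size 8.5 32.3 long axis deg 90.3 px (311, 118, 9, 32)
comb215 c 585.2 149.4 size 7.5 31.5 long axis deg 92.4 px (311, 119, 9, 31)
comb225 c 585.1 148.9 size 5.8 30.5 long axis deg 93.0 px (312, 120, 7, 30)
slot50 c 543.6 -156.5 size 8.1 79.2 long axis deg 105.9 px (301, 99, 24, 66)
slot70 c 543.3 -156.8 size 10.0 81.1 long axis deg 106.3 px (300, 99, 26, 67)
slot90 c 544.0 -160.4 size 11.7 89.9 long axis deg 105.9 px (299, 98, 28, 74)
wing30 c 566.1 -232.9 size 38.5 24.7 long axis deg 5.4 px (316, 194, 34, 22)
wing40 c 566.1 -232.5 size 38.6 26.1 long axis deg 4.9 px (316, 193, 34, 23)
wing60 c 565.8 -232.9 size 39.3 26.9 long axis deg 4.9 px (315, 193, 35, 24)
foot c 501.7 -172.8 size 11.3 98.2 long axis deg 105.9 px (271, 106, 27, 69)
foot c 583.4 -149.1 size 15.1 96.9 long axis deg 105.9 px (328, 88, 27, 71)
(725, 1175, 3)
```

View pics/c1.png

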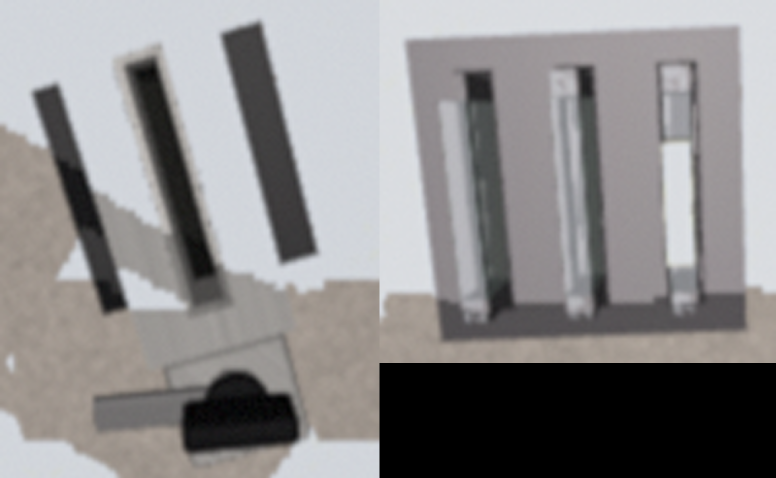

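Run:
```python
from h import *
import pickle
p1=pickle.load(open("w1.pkl","rb"));p2=pickle.load(open("w2.pkl","rb"))
f=lambda p,z,ox,oy,P:np.array([ray(p,((x)/3.3+ox-.5+.15,(y)/3.3+oy-.5+.15),z)[:2]*1000 for x,y in P]).round(1)
r=f(p2,.03,225,75,[(26,40),(360,27),(366,300),(60,304)]);print("rack",r.tolist(),r.mean(0))
c=f(p2,.11,225,75,[(283,140),(312,140),(314,266),(285,266)]);print("comb",c.tolist(),c.mean(0))
s=f(p1,.066,260,80,[(115,58),(160,46),(228,300),(190,308)]);print("mouth",s.tolist(),s.mean(0))
w=f(p1,.1125,260,80,[(183,405),(290,395),(298,442),(188,450)]);print("wing",w.tolist(),w.mean(0))
b=f(p1,.0745,260,80,[(94,397),(94,431)]);print("bar tip",b.tolist())
ft=f(p1,.006,260,80,[(221,35),(262,22),(317,252),(280,263),(33,92),(58,85),(126,305),(104,313)]);print("feet",ft.tolist())
y=np.radians(15.9);ax=s.mean(0)+85*np.array([np.sin(y),-np.cos(y)]);print("axis",ax)
```

```text
rack [[478.2, 201.8], [607.5, 207.1], [612.3, 100.9], [483.5, 98.4]] [545.375 152.05 ]
comb [[580.3, 167.0], [589.5, 167.0], [590.4, 127.0], [580.8, 127.0]] [585.25 147.  ]
mouth [[522.7, -115.7], [538.8, -111.7], [563.7, -203.3], [549.0, -206.4]] [ 543.55  -159.275]
wing [[546.8, -230.8], [583.8, -227.2], [587.1, -244.5], [548.5, -247.4]] [ 566.55  -237.475]
bar tip [[511.6, -239.7], [511.1, -253.6]]
feet [[561.9, -104.4], [578.8, -99.5], [604.8, -194.1], [588.6, -198.9], [482.9, -126.6], [493.6, -123.8], [519.7, -217.7], [509.7, -221.4]]
axis [ 566.83653359 -241.02301131]
```

Request:
apply_moves --pt "2.9 -0.3 2 0 0 -1.2 1" --pt "5.8 -0.6 5 0 0 -2.3 1" --pt "5.8 -0.6 8 0 0 -2.3 1" --pt "5.8 -0.6 8 0 0 -2.3 1" --pt "5.8 -0.6 8 0 0 -2.3 1"

```text
time: 2.17
position: [0.5853, 0.1438, 0.176]
tool_rot: [0.693, 0.721, -0.002, -0.001]
ft_force: [0.1, -0.3, 0.5]
grip_width: 0.0866
```

Run:
```python
from h import *
p=robot.camera_params("scene");print("bottle base",ray(p,(446,272),0).round(3))
X=[]
for i in range(4):
    o=robot.get_obs();X.append(o["position"]);im=robot.camera("wrist")
print(np.round(X,4).tolist(),o["time"],R.from_quat(o["tool_rot"]).as_matrix()[:,1].round(4))
q=robot.camera_params("wrist");print("comb pred px",proj(q,[.5853,.147,.11]).round(0))
cv2.imwrite("pics/w3.png",im[:,:,::-1])
```

```text
bottle base [0.49  0.416 0.   ]
[[0.5853, 0.1438, 0.176], [0.5871, 0.1436, 0.1778], [0.588, 0.1436, 0.1789], [0.5884, 0.1437, 0.1795]] 2.3167 [0.9993 0.0383 0.0039]
comb pred px [317. 207.]
```

View pics/w3.png

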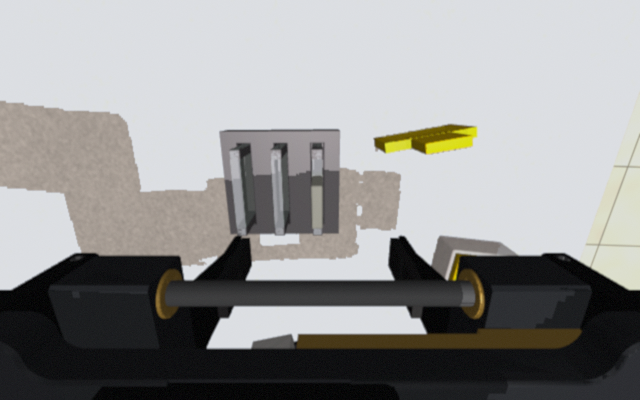

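The comb's top is centred at about (317,205), as predicted (317,207). I'll descend and grip.

Request:
apply_moves --pt "0.3 -0.3 3 0 0 0 1" --pt "0.3 -0.3 6 0 0 0 1" --pt "0.3 -0.3 8.4 0 0 0 1" --pt "0.3 -0.3 8.4 0 0 0 1" --pt "0.3 -0.3 8.4 0 0 0 1"

```text
time: 2.78
position: [0.5837, 0.1472, 0.0939]
tool_rot: [0.693, 0.721, -0.0, -0.0]
ft_force: [0.8, 0.6, -0.1]
grip_width: 0.0869
```

Request:
apply_moves --pt "0 0 0 0 0 0 0" --pt "0 0 0 0 0 0 0" --pt "0 0 0 0 0 0 0" --pt "0 0 0 0 0 0 0" --pt "0 0 0 0 0 0 0" --newtons 25

```text
time: 3.2
position: [0.584, 0.1478, 0.0946]
tool_rot: [0.693, 0.721, 0.001, 0.001]
ft_force: [0.2, -0.1, 0.0]
grip_width: 0.0613
```

Request:
apply_moves --pt "0 0 0 0 0 0 0" --pt "0 0 0 0 0 0 0" --pt "0 0 0 0 0 0 0" --pt "0 0 0 0 0 0 0" --pt "0 0 0 0 0 0 0"

```text
time: 3.62
position: [0.5834, 0.1478, 0.0934]
tool_rot: [0.693, 0.721, -0.0, -0.0]
ft_force: [0.5, -0.5, -0.5]
grip_width: 0.0285
```

Request:
apply_moves --pt "0 0 0 0 0 0 0" --pt "0 0 0 0 0 0 0" --pt "0 0 0 0 0 0 0" --pt "0 0 0 0 0 0 0" --pt "0 0 0 0 0 0 0"

```text
time: 4.03
position: [0.5834, 0.1477, 0.0934]
tool_rot: [0.693, 0.721, -0.0, -0.0]
ft_force: [-0.3, -0.0, -0.8]
grip_width: 0.0097
```

```bash
python3 -c "
from h import *
for i in range(4):
    o=robot.get_obs();print(o['time'],o['position'].round(4) if hasattr(o['position'],'round') else o['position'],o['ft_force'],o['grip_width']);robot.camera('side')"
```

```text
4.0333 [0.5834 0.1477 0.0934] [-0.28212866 -0.03984063 -0.79504314] 0.009663664768308612
4.0833 [0.5834 0.1477 0.0934] [-0.44173642 -0.42932053 -0.62364362] 0.009750430348735632
4.1333 [0.5834 0.1477 0.0934] [ 0.14424976 -0.30259077 -0.47241061] 0.009365556643764598
4.1833 [0.5834 0.1477 0.0935] [ 0.72900289  0.56238032 -0.94155399] 0.009677631106062418
```

Gripped at a 9.6 mm width. Lifting.

Request:
apply_moves --pt "0 0 -0.5 0 0 0 0" --pt "0 0 -2 0 0 0 0" --pt "0 0 -4 0 0 0 0" --pt "0 0 -6 0 0 0 0" --pt "0 0 -8 0 0 0 0"

```text
time: 4.65
position: [0.5829, 0.1477, 0.1742]
tool_rot: [0.693, 0.721, -0.0, -0.0]
ft_force: [0.1, -0.6, -1.5]
grip_width: 0.0096
```

Request:
apply_moves --pt "0 0 -2 0 0 0 0" --pt "0 0 -3 0 0 0 0" --pt "0 0 -3 0 0 0 0" --pt "0 0 -3 0 0 0 0" --pt "0 0 -3 0 0 0 0"

```text
time: 5.07
position: [0.5823, 0.1476, 0.2022]
tool_rot: [0.693, 0.721, -0.001, -0.001]
ft_force: [0.1, -0.4, -2.7]
grip_width: 0.0097
```

```bash
python3 -c "
from h import *
o=robot.get_obs();print(o['time'],o['position'],o['ft_force'],o['grip_width'])
im=robot.camera('wrist');jm=robot.camera('scene')
cv2.imwrite('pics/w4.png',cv2.hconcat([cv2.resize(im[100:400,120:520],(400,300)),cv2.resize(jm[80:280,200:467],(400,300))])[:,:,::-1])"
```

```text
5.0667 [0.58229562 0.14764969 0.20222119] [ 0.14634862 -0.39070512 -2.65114265] 0.009745645783156235
```

View pics/w4.png

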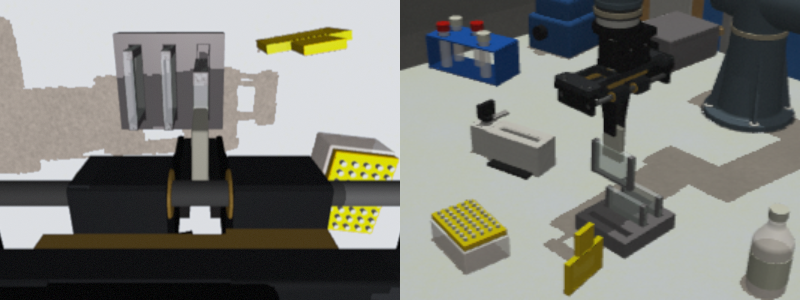

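The cassette is held upright and clear of the rack. I'll carry it over to the stand.

Request:
apply_moves --pt "-3 -0.5 0 0 0 -2.5 0" --pt "-6.5 -1.1 0 0 0 -5 0" --pt "-10 -1.7 0 0 0 -8 0" --pt "-13.5 -2.2 0 0 0 -11 0" --pt "-17 -2.8 0 0 0 -13.5 0"

```text
time: 5.58
position: [0.5614, -0.0245, 0.2024]
tool_rot: [0.602, 0.799, -0.0, -0.001]
ft_force: [1.3, 0.6, -1.7]
grip_width: 0.0101
```

```bash
cat > go.py <<'E'
from h import *
import sys
t=np.array([float(v) for v in sys.argv[1:3]]); yaw=float(sys.argv[3])
P=[];Y=[]
for i in range(3):
    o=robot.get_obs();P.append(o["position"]);T=R.from_quat(o["tool_rot"]).as_matrix();Y.append(np.degrees(np.arctan2(T[1,1],T[0,1])));robot.camera("side")
p=P[-1];print("t",o["time"],"pos",np.round(p,4),"yaw",np.round(Y,2),"tilt",T[:2,2].round(4),"F",np.round(o["ft_force"],1),"M",np.round(o["moment"],2),"w",round(o["grip_width"],4))
d=T.T@np.array([t[0]-p[0],t[1]-p[1],0]);print("tool shift cm",(d*100).round(2),"rz",round(-((yaw-Y[-1]+180)%360-180),2))
E
python3 go.py .5437 -.1597 15.7
```

```text
t 5.6833 pos [ 0.5616 -0.0283  0.2024] yaw [15.98 15.87 15.52] tilt [-0.0019 -0.002 ] F [ 0.2  1.  -2.4] M [ 0.16 -0.07 -0.  ] w 0.0097
tool shift cm [-12.18  -5.25   0.03] rz -0.18
```

Request:
apply_moves --pt "-3 -1.3 0 0 0 0 0" --pt "-6 -2.6 0 0 0 0 0" --pt "-9 -3.9 0 0 0 0 0" --pt "-12.2 -5.2 0 0 0 0 0" --pt "-12.2 -5.2 0 0 0 0 0"

```text
time: 6.15
position: [0.5459, -0.1598, 0.203]
tool_rot: [0.605, 0.797, -0.001, 0.001]
ft_force: [1.6, -0.2, -1.0]
grip_width: 0.0096
```

```bash
python3 go.py .5437 -.1597 15.7; python3 -c "
from h import *
im=robot.camera('wrist');jm=robot.camera('scene');km=robot.camera('side')
a=cv2.resize(im[80:400,160:480],(400,400));b=cv2.resize(jm[100:220,220:340],(400,400),interpolation=2);
cv2.imwrite('pics/w5.png',cv2.hconcat([b,cv2.resize(km[200:330,310:440],(400,400),interpolation=2)])[:,:,::-1]); cv2.imwrite('pics/w5w.png',a[:,:,::-1])"
```

```text
t 6.25 pos [ 0.5453 -0.1547  0.2027] yaw [15.6  15.59 15.67] tilt [-0.0011  0.0016] F [-0.6  0.6 -2.1] M [ 0.1   0.02 -0.03] w 0.0097
tool shift cm [-0.44 -0.29 -0.  ] rz -0.03
```

View pics/w5.png

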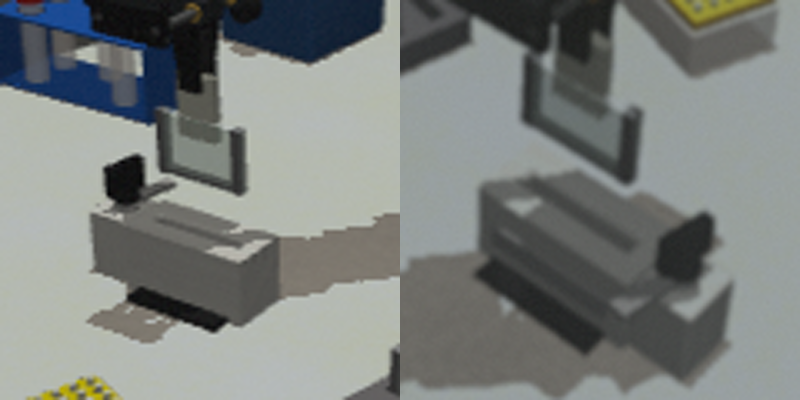

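Request:
apply_moves --pt "-0.4 -0.3 1 0 0 0 0" --pt "-0.4 -0.3 2 0 0 0 0" --pt "-0.4 -0.3 3 0 0 0 0" --pt "-0.4 -0.3 4 0 0 0 0" --pt "-0.4 -0.3 4 0 0 0 0"

```text
time: 6.87
position: [0.5418, -0.1584, 0.1605]
tool_rot: [0.603, 0.798, -0.0, -0.003]
ft_force: [0.2, -0.1, -1.3]
grip_width: 0.01
```

```bash
python3 go.py .5437 -.1597 15.7; python3 -c "
from h import *
jm=robot.camera('scene');km=robot.camera('side')
b=cv2.resize(jm[125:205,230:310],(400,400),interpolation=2);
cv2.imwrite('pics/w6.png',cv2.hconcat([b,cv2.resize(km[225:305,330:410],(400,400),interpolation=2)])[:,:,::-1])"
```

```text
t 6.9667 pos [ 0.5431 -0.1591  0.1625] yaw [15.8 15.8 15.8] tilt [-0.0019  0.0011] F [-0.1 -0.2 -2. ] M [ 0.   -0.07  0.06] w 0.0101
tool shift cm [-0.07  0.04 -0.  ] rz 0.1
```

View pics/w6.png

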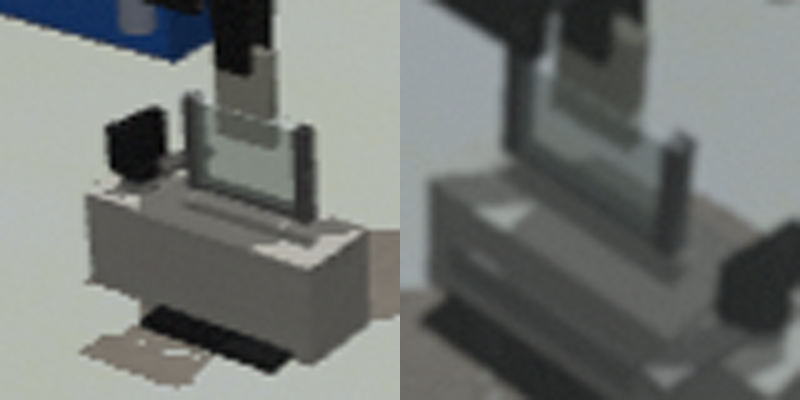

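The cassette hovers about 11 mm over the mouth, in line with the slot. The scene crop shows the cassette end at x=315 and the slot end at x=318. I'll descend slowly and watch the force.

Request:
apply_moves --pt "-0.05 0.05 0.5 0 0 0 0" --pt "-0.05 0.05 1 0 0 0 0" --pt "-0.05 0.05 1.3 0 0 0 0" --pt "-0.05 0.05 1.5 0 0 0 0" --pt "-0.05 0.05 1.7 0 0 0 0" --newtons 15

```text
time: 7.53
position: [0.5441, -0.1597, 0.1461]
tool_rot: [0.603, 0.798, -0.0, -0.0]
ft_force: [-0.8, -0.8, -2.3]
grip_width: 0.0098
```

```bash
python3 go.py .5437 -.1597 15.7
```

```text
t 7.6333 pos [ 0.544  -0.1597  0.1461] yaw [15.8 15.8 15.8] tilt [-0.0008  0.0004] F [-0.1  0.5 -1.8] M [ 0.05 -0.05  0.04] w 0.0102
tool shift cm [ 0.01 -0.03  0.  ] rz 0.1
```

Request:
apply_moves --pt "0 0 0.3 0 0 0 0" --pt "0 0 0.6 0 0 0 0" --pt "0 0 0.9 0 0 0 0" --pt "0 0 1.2 0 0 0 0" --pt "0 0 1.5 0 0 0 0"

```text
time: 8.1
position: [0.5442, -0.1598, 0.1312]
tool_rot: [0.603, 0.798, -0.0, -0.0]
ft_force: [-1.0, -0.8, -1.8]
grip_width: 0.0099
```

```bash
python3 go.py .5437 -.1597 15.7
```

```text
t 8.2 pos [ 0.5438 -0.1596  0.1308] yaw [15.8 15.8 15.8] tilt [-0.0012  0.0006] F [ 0.2  0.3 -1.9] M [ 0.06 -0.03  0.04] w 0.01
tool shift cm [-0.01 -0.02  0.  ] rz 0.1
```

It is inside the slot with only its own weight showing. Continuing.

Request:
apply_moves --pt "0 0 0.5 0 0 0 0" --pt "0 0 1 0 0 0 0" --pt "0 0 1.5 0 0 0 0" --pt "0 0 2 0 0 0 0" --pt "0 0 2.5 0 0 0 0"

```text
time: 8.67
position: [0.5441, -0.1597, 0.1058]
tool_rot: [0.603, 0.798, -0.0, -0.0]
ft_force: [1.1, -0.2, -1.6]
grip_width: 0.0097
```

Request:
apply_moves --pt "0 0 0.3 0 0 0 0" --pt "0 0 0.6 0 0 0 0" --pt "0 0 0.9 0 0 0 0" --pt "0 0 1.1 0 0 0 0" --pt "0 0 1.1 0 0 0 0"

```text
time: 9.08
position: [0.544, -0.1597, 0.0951]
tool_rot: [0.603, 0.798, -0.0, -0.0]
ft_force: [0.0, 0.8, -1.6]
grip_width: 0.0099
```

```bash
python3 go.py .5437 -.1597 15.7
```

```text
t 9.1833 pos [ 0.5443 -0.1598  0.0955] yaw [15.8 15.8 15.8] tilt [ 0. -0.] F [-0.9 -0.3 -1.6] M [-0.04 -0.04 -0.05] w 0.0099
tool shift cm [ 0.03 -0.05 -0.  ] rz 0.1
```

Expected home is a TCP height of about 0.0914, so I'll creep down to contact.

Request:
apply_moves --pt "0 0 0.1 0 0 0 0" --pt "0 0 0.2 0 0 0 0" --pt "0 0 0.3 0 0 0 0" --pt "0 0 0.4 0 0 0 0" --pt "0 0 0.45 0 0 0 0"

```text
time: 9.65
position: [0.5445, -0.1599, 0.0915]
tool_rot: [0.603, 0.798, 0.0, 0.0]
ft_force: [-1.5, 0.4, 5.8]
grip_width: 0.0094
```

```bash
python3 go.py .5437 -.1597 15.7
```

```text
t 9.75 pos [ 0.5445 -0.1599  0.0915] yaw [15.8 15.8 15.8] tilt [ 0.0005 -0.0003] F [-0.7  1.6  2.9] M [0.03 0.1  0.04] w 0.01
tool shift cm [ 0.04 -0.07 -0.  ] rz 0.1
```

Contact came at z=0.0915, the expected home height, with the force reversing to about +5 N. Releasing and rising.

Request:
apply_moves --pt "0 0 0 0 0 0 0.4" --pt "0 0 0 0 0 0 0.4" --pt "0 0 0 0 0 0 0.4" --pt "0 0 0 0 0 0 0.4" --pt "0 0 0 0 0 0 0.4"

```text
time: 10.22
position: [0.5442, -0.1598, 0.0909]
tool_rot: [0.603, 0.798, -0.0, -0.0]
ft_force: [-0.3, 0.1, -0.4]
grip_width: 0.0323
```

Request:
apply_moves --pt "0 0 -1 0 0 0 0.4" --pt "0 0 -4 0 0 0 0.4" --pt "0 0 -8 0 0 0 0.4" --pt "0 0 -12 0 0 0 0.5" --pt "0 0 -15 0 0 0 0.5"

```text
time: 10.63
position: [0.545, -0.1601, 0.2449]
tool_rot: [0.603, 0.798, 0.0, 0.002]
ft_force: [0.3, -0.3, -0.5]
grip_width: 0.0403
```

```bash
python3 go.py .567 -.241 15.7; python3 -c "
from h import *
import pickle
pickle.dump(robot.camera_params('wrist'),open('w7.pkl','wb'));im=robot.camera('wrist');jm=robot.camera('scene')
cv2.imwrite('pics/w7f.png',im[:,:,::-1])
b=cv2.resize(jm[125:205,230:310],(400,400),interpolation=2);
cv2.imwrite('pics/w7.png',cv2.hconcat([b,cv2.resize(im[100:300,220:420],(400,400),interpolation=2)])[:,:,::-1])"
```

```text
t 10.7333 pos [ 0.5479 -0.1615  0.2479] yaw [15.81 15.82 15.82] tilt [ 0.0124 -0.0064] F [ 0.1 -0.8 -0.3] M [ 0.09 -0.05  0.  ] w 0.0422
tool shift cm [-8.17 -0.33  0.07] rz 0.12
```

View pics/w7.png

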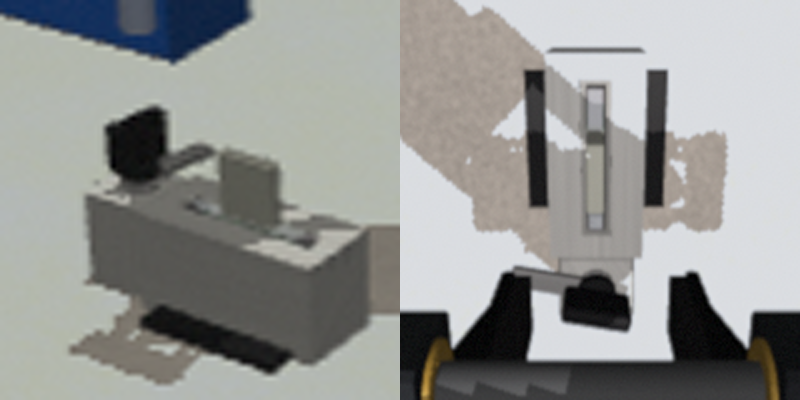

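The cassette sits flush in the slot, with its shoulders at stand-top level. The wing lies about 10.8° clockwise of the stand's x axis, so the clamp is at about 0.19 rad. I'll go over the knob and turn the tool so that y points to about 95°.

Request:
apply_moves --pt "-2 -0.1 0 0 0 -7 0.5" --pt "-4 -0.2 0 0 0 -14 0.5" --pt "-6 -0.2 0 0 0 -21 0.5" --pt "-8 -0.3 0 0 0 -28 0.5" --pt "-8.2 -0.3 0 0 0 -35 0.5"

```text
time: 11.3
position: [0.5636, -0.2425, 0.2387]
tool_rot: [0.334, 0.943, -0.0, -0.001]
ft_force: [-0.4, 0.4, 0.3]
grip_width: 0.0435
```

Request:
apply_moves --pt "0 0 0 0 0 -7 0.5" --pt "0 0 0 0 0 -14 0.5" --pt "0 0 0 0 0 -21 0.5" --pt "0 0 0 0 0 -28 0.5" --pt "0 0 0 0 0 -35 0.5"

```text
time: 11.72
position: [0.5624, -0.2388, 0.2385]
tool_rot: [0.034, 0.999, 0.001, -0.002]
ft_force: [-0.3, -0.7, -0.1]
grip_width: 0.0433
```

```bash
python3 go.py .5674 -.2416 95; python3 -c "
from h import *
print(robot.get_obs()['q'])"
```

```text
t 11.8167 pos [ 0.5626 -0.2389  0.2388] yaw [86.14 86.36 85.78] tilt [-0.0039  0.0026] F [ 0.1 -0.2 -1.3] M [ 0.12 -0.09 -0.03] w 0.0436
tool shift cm [-0.5  -0.24 -0.  ] rz -9.22
[-5.84099542e-01  4.88741556e-01  1.44216933e+00  5.79595752e-05
  1.21473811e+00 -2.07858826e+00]
```

Request:
apply_moves --pt "-0.3 -0.1 0 0 0 -5 0.5" --pt "-0.5 -0.2 2 0 0 -9.2 0.5" --pt "-0.5 -0.2 5 0 0 -9.2 0.5" --pt "-0.5 -0.2 8 0 0 -9.2 0.5" --pt "-0.5 -0.2 8 0 0 -9.2 0.5"

```text
time: 12.28
position: [0.5641, -0.2391, 0.1544]
tool_rot: [-0.042, 0.999, 0.004, -0.006]
ft_force: [-0.7, 0.9, -0.0]
grip_width: 0.0437
```

```bash
python3 go.py .5674 -.2416 95; python3 -c "
from h import *
im=robot.camera('side')[205:325,320:480];jm=robot.camera('scene')[90:210,200:360]
cv2.imwrite('pics/w8.png',cv2.hconcat([cv2.resize(jm,(400,300),interpolation=2),cv2.resize(im,(400,300),interpolation=2)])[:,:,::-1])"
```

```text
t 12.3833 pos [ 0.5676 -0.2412  0.1596] yaw [94.82 94.87 94.9 ] tilt [-0.0035  0.0024] F [ 0.7 -0.9  0.1] M [ 0.12 -0.05 -0.02] w 0.0436
tool shift cm [ 0.02 -0.03 -0.  ] rz -0.1
```

I've used up the picture allowance, so the rest goes by numbers and force.

Request:
apply_moves --pt "0 0 1.5 0 0 0 0.5" --pt "0 0 3 0 0 0 0.5" --pt "0 0 4.5 0 0 0 0.5" --pt "0 0 5.7 0 0 0 0.5" --pt "0 0 5.7 0 0 0 0.5"

```text
time: 12.95
position: [0.5679, -0.2414, 0.1031]
tool_rot: [-0.043, 0.999, 0.001, -0.001]
ft_force: [-0.5, -0.8, 0.1]
grip_width: 0.0432
```

Request:
apply_moves --pt "0 0 0 0 0 0 0" --pt "0 0 0 0 0 0 0" --pt "0 0 0 0 0 0 0" --pt "0 0 0 0 0 0 0" --pt "0 0 0 0 0 0 0" --newtons 30

```text
time: 13.37
position: [0.569, -0.2421, 0.1048]
tool_rot: [-0.044, 0.999, -0.0, 0.001]
ft_force: [0.3, -0.6, 0.0]
grip_width: 0.0179
```

```bash
python3 go.py .5674 -.2416 95
```

```text
t 13.4667 pos [ 0.5688 -0.2415  0.1045] yaw [95.   95.   94.98] tilt [0.0006 0.0008] F [0.1 0.8 2. ] M [ 0.01 -0.06  0.04] w 0.0111
tool shift cm [ 0.14 -0.   -0.  ] rz -0.02
```

Request:
apply_moves --pt "0 0 0 0 0 0 0" --pt "0 0 0 0 0 0 0" --pt "0 0 0 0 0 5 0" --pt "0 0 0 0 0 10 0" --pt "0 0 0 0 0 16 0"

```text
time: 13.93
position: [0.5688, -0.2418, 0.1045]
tool_rot: [0.098, 0.995, -0.0, 0.0]
ft_force: [0.2, 1.0, 4.5]
grip_width: 0.0112
```

```bash
python3 go.py .5674 -.2416 16.5
```

```text
t 14.0333 pos [ 0.5687 -0.2419  0.1045] yaw [78.76 78.53 79.  ] tilt [ 0.0005 -0.0002] F [-0.3  1.8  4.4] M [ 0.44  0.04 -0.06] w 0.0109
tool shift cm [ 0.14  0.   -0.  ] rz 62.5
```

The reaction moment is 0.06 N m, matching the knob's friction, so it is turning. Continuing.

Request:
apply_moves --pt "0 0 0 0 0 6 0" --pt "0 0 0 0 0 12 0" --pt "0 0 0 0 0 18 0" --pt "0 0 0 0 0 24 0" --pt "0 0 0 0 0 30 0"

```text
time: 14.5
position: [0.5685, -0.2424, 0.1045]
tool_rot: [0.351, 0.936, -0.001, 0.0]
ft_force: [-0.4, 1.2, 6.2]
grip_width: 0.011
```

Request:
apply_moves --pt "0 0 0 0 0 6 0" --pt "0 0 0 0 0 12 0" --pt "0 0 0 0 0 18 0" --pt "0 0 0 0 0 24 0" --pt "0 0 0 0 0 28 0"

```text
time: 14.92
position: [0.5681, -0.2427, 0.1045]
tool_rot: [0.567, 0.824, -0.001, 0.0]
ft_force: [-1.5, -0.7, 6.3]
grip_width: 0.0114
```

```bash
python3 go.py .5674 -.2416 16.5
```

```text
t 15.0167 pos [ 0.5681 -0.2427  0.1045] yaw [20.95 20.84 21.11] tilt [-0.0009 -0.0014] F [-2.6  0.6  6.2] M [ 0.02  0.36 -0.05] w 0.0111
tool shift cm [ 0.13 -0.02 -0.  ] rz 4.61
```

Request:
apply_moves --pt "0 0 0 0 0 2 0" --pt "0 0 0 0 0 4 0" --pt "0 0 0 0 0 5 0" --pt "0 0 0 0 0 5 0" --pt "0 0 0 0 0 5 0"

```text
time: 15.48
position: [0.568, -0.2427, 0.1045]
tool_rot: [0.6, 0.8, -0.001, 0.0]
ft_force: [-1.4, 0.0, 5.9]
grip_width: 0.0112
```

```bash
python3 go.py .5674 -.2416 16.5
```

```text
t 15.5833 pos [ 0.568  -0.2427  0.1045] yaw [16.2 16.2 16.2] tilt [-0.001  -0.0015] F [-2.4 -0.3  6.5] M [-0.03  0.43 -0.01] w 0.0112
tool shift cm [ 0.13 -0.03 -0.  ] rz -0.3
```

Request:
apply_moves --pt "0 0 0 0 0 0 0.5" --pt "0 0 0 0 0 0 0.5" --pt "0 0 0 0 0 0 0.5" --pt "0 0 0 0 0 0 0.5" --pt "0 0 0 0 0 0 0.5"

```text
time: 16.05
position: [0.5684, -0.2419, 0.1036]
tool_rot: [0.602, 0.799, -0.0, -0.0]
ft_force: [0.1, 0.1, -0.2]
grip_width: 0.0364
```

Request:
apply_moves --pt "0 0 -1 0 0 0 0.5" --pt "0 0 -4 0 0 0 0.5" --pt "0 0 -8 0 0 0 0.5" --pt "0 0 -12 0 0 0 0.5" --pt "0 0 -15 0 0 0 0.5"

```text
time: 16.47
position: [0.5694, -0.2423, 0.2581]
tool_rot: [0.602, 0.799, 0.0, 0.002]
ft_force: [0.6, 0.2, 0.2]
grip_width: 0.0431
```

Request:
apply_moves --pt "0 0 0 0 0 0 0.5" --pt "0 0 0 0 0 0 0.5"

```text
time: 16.63
position: [0.5698, -0.2426, 0.2574]
tool_rot: [0.602, 0.799, 0.0, 0.003]
ft_force: [-1.1, 0.0, -0.3]
grip_width: 0.0435
```

Request:
apply_moves --pt "-3 0 0 0 0 0 0.5" --pt "-6 0 0 0 0 0 0.5" --pt "-9 0 0 0 0 0 0.5" --pt "-9 0 0 0 0 0 0.5" --pt "-9 0 0 0 0 0 0.5"

```text
time: 17.05
position: [0.5924, -0.3291, 0.2516]
tool_rot: [0.603, 0.798, 0.0, -0.002]
ft_force: [-0.6, -0.2, -0.8]
grip_width: 0.0434
```

Run:
```python
from h import *
robot.camera("wrist");p=robot.camera_params("wrist");im=robot.camera("wrist");cv2.imwrite("pics/w9.png",im[:,:,::-1])
s=proj(p,[.5444,-.1598,.108]);k=proj(p,[.5674,-.2416,.1125]);print("pred comb px",s.round(),"knob px",k.round())
g=im.max(2).astype(np.uint8)
def rect(m,z,n):
    cs,_=cv2.findContours(m,cv2.RETR_EXTERNAL,cv2.CHAIN_APPROX_NONE);c=max(cs,key=cv2.contourArea)
    W=np.array([ray(p,q[0],z)[:2]*1000 for q in c],np.float32);r=cv2.minAreaRect(W);B=cv2.boxPoints(r)
    e=max((B[1]-B[0],B[2]-B[1]),key=np.linalg.norm);print(n,np.round(r[0],1),np.round(r[1],1),"axis deg",round(np.degrees(np.arctan2(e[1],e[0]))%180,1),cv2.boundingRect(c))
def win(c,rx,ry,lo,hi):
    m=np.zeros_like(g);x,y=np.int32(c);sl=(slice(max(y-ry,0),y+ry),slice(x-rx,x+rx));m[sl]=cv2.inRange(g[sl],lo,hi);return m
rect(win(k,30,32,0,40),.1125,"wing")
x,y=np.int32(s); print(g[y-26:y+28:3,x-14:x+15:2])
```

```text
pred comb px [321.  10.] knob px [321. 105.]
wing [ 561.3 -239.9] [ 2.6 29.6] axis deg 103.8 (314, 86, 4, 32)
[]
```

Run:
```python
import cv2
g=cv2.imread("pics/w9.png").max(2)
print(g[40:132:3,300:344:2])
```

```text
[[223 222 223 223 222 223 196 160  76  72  76  74  62 158 151 213 222 222
  223 222 221 222]
 [222 223 222 222 222 223 187 167  92  82  83  82  79 158 184 219 223 222
  222 222 222 223]
 [222 223 222 222 222 223 195 177 141 153 155 155 109 156 192 222 222 223
  223 223 222 222]
 [222 222 222 222 222 223 185 175 143 159 160 160 106 156 190 223 223 223
  222 223 222 222]
 [222 223 222 222 222 223 187 169 160 167 172 179 160 164 193 222 222 223
  223 223 222 222]
 [222 222 222 222 222 220 175 196 213 212 211 215 219 161 192 222 222 222
  222 222 223 222]
 [222 222 221 222 222 223 160 194 210 213 211 216 219 162 192 223 222 222
  221 222 222 222]
 [222 223 223 222 222 224 188 195 212 213 212 216 221 154 183 217 223 222
  222 223 223 222]
 [222 221 222 222 223 223 169 191 213 212 212 215 220 166 184 214 222 222
  223 222 223 222]
 [222 223 221 223 223 223 189 197 212 213 210 216 219 152 188 216 222 223
  222 223 221 222]
 [222 222 222 222 223 224 189 193 211 211 212 216 219 166 199 222 222 222
  223 223 223 223]
 [222 222 223 222 222 223 182 193 211 213 213 215 219 173 202 223 223 223
  2
[... 1083 characters left out ...]
4  58  38  52  72  89 211 223
  223 223 204 209]
 [158 223 222 222 224 150  71  42  42  59  63  58  34  52  68 152 223 222
  222 222 201 210]
 [134 195 224 222 223 224 155  59  38  62  60  56  36  62 142 216 222 222
  223 223 205 217]
 [136 158 173 218 222 222 224 158  43  61  58  57  36 162 224 222 222 223
  222 223 204 217]
 [136 160 159 174 221 222 223 178  47  59  57  53  33 165 223 222 222 222
  223 222 203 214]
 [135 160 164 158 185 218 223 191  47  55  54  47  40 181 223 223 222 222
  223 223 201 219]
 [137 150 152 154 149 159 215 221 149 107 114 101 167 218 219 220 221 221
  221 221 198 222]
 [157 157 158 163 159 159 159 160 183 179 168 185 171 178 181 168 179 171
  180 211 222 223]]
```

The patch shows the knob's wing (columns 314–326) and the bright steel bar running straight along the slot over the shoulder, parallel to the stand's y axis. The gripper is clear, so I'm handing in.

```bash
python3 -c "
from rig import robot
o=robot.get_obs();print(o['time'],o['position'],o['ft_force']);print(robot.hand_in())"
```

```text
17.15 [ 0.59228301 -0.32710826  0.25228262] [-0.43737603 -0.80164775 -0.36755736]
the job is handed in; nothing more can be done
None
```

I took the comb cassette from the rack's +x slot by its comb and lowered it slowly into the stand. I then turned the clamp knob about 79° clockwise, let go, backed off and handed in at about 17 s. No verdict was reported.

**Cassette:** It touched down at TCP height 0.0915 m, against 0.0914 m expected for fully home. The picture after release showed it upright, with its shoulder level with the stand's top.

**Clamp:** The knob's resistance while turning was about 0.06 N m, as specified. The tool finished at a yaw of 16.2° against the stand's 15.8°. A pixel check after letting go showed the wing and steel bar in line with the slot, over the shoulder, so I put the clamp at about 1.57 rad.

**What disagreed or went unchecked:**
- The scene and side cameras differed by about 1 cm in my hand-read pixels, so I relied on the wrist camera.
- A first automatic fit of the wing caught only one thin edge, at 103.8°.
- I had used all 12 pictures before gripping the knob, so the clamp turn was checked only by force readings and pixel values.
- The comb was not re-imaged after clamping.
- I took no final picture of the other cassettes, the bottle or the tip box. I felt no unexpected contact during the moves.

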